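# Free the jammed hasp lock of the kit drawer

### The arm

A 6-joint arm with a two-finger parallel gripper is mounted at the origin on a cart in front of the work surface, level with it; the furniture and walls round the work are solid. World frame = base frame: x ahead of the robot, y to its left, z up, the work surface at z = 0. Lengths are in m, angles in rad, forces in N, time in s.
With the tool pointing down it reaches from about 0.25 to 0.725 m from the base axis. Payload 4 kg.
Tool frame: the origin (TCP) lies on the centre line of the jaws, within the pads' length; the fingertips stand 17 mm ahead of it and the grasp point (between the pads) lies 2 mm behind it; z points along the fingers, y is the line along which they close (so a half turn about z gives the same grasp; the last joint's range is limited). The gripper opens to 85 mm and grips with 20 to 120 N. Pads are 22 mm wide; open, the fingers measure 114 mm over their backs; the gripper's body (76 mm by 85 mm) begins 54 mm behind the grasp point. The pads swing forward as they close: fully open they stand 13 mm farther back than shut.
Start: joints at [-1.195, 0.241, 0.005, 1.335, 0, 1.571], TCP at [0.184, -0.465, 0.248] pointing down, gripper open.
Joint ranges: [-2.72, 2.72], [-1.05, 1.87], [-1.09, 1.28], [-1.99, 2.15], [-1.42, 1.44], [-3.14, 3.14]. Speed limits (rad/s): [2.79, 2.79, 3.14, 3.14, 3.14, 3.14].

### API

Orientations are given as a unit quaternion [x, y, z, w].
In Python, from workcell import get_obs, imaging, order gives the robot as it stands.
- The arm moves only by the tool apply_moves, never from a script. Its argument "targets" is a list that holds one entry, the list of rows, each a list of 5 numbers: the shift along the world's x, y, z in units of 40 mm (1.0 is 40 mm), then the turn about the world's z in degrees, then the gripper command: -1 is shut, 1 is fully open, values between are in proportion. In form: [[[dx, dy, dz, turn, fingers], ...]]. A call has 1 to 8 rows; each row shifts and turns the commanded pose from where the row before left it; what a row does not reach is not made up. A row lasts 1/12 s, in which the tool goes at most 41.7 mm and 7.16 degrees, less where a joint would pass 70% of its speed; a pose out of reach is approached as far as the arm can. A call is refused whole if a number of a shift passes 1 or a number of a turn 7.16, either way. A call with a gripper value outside its range is refused whole. The fingers move at their own pace and stop on an object; the grip force is fixed at half the most. Time passes only in rows, so rows that do not move let the fingers close. It gives the time, the measured TCP pose, the force, the opening and the grip force at its end, in the units of the state.
- get_obs(): the state, without advancing time (a new reading comes with each control period).
- imaging.camera(name): name is "scene" or "top" or "wrist"; returns (picture, depth): 480x640x3 uint8, blue, green, red; 480x640 float32, m along the optical axis (not along the pixel's ray), 0 where there is no reading.
- imaging.get_calibration(name): a dict with "camera_matrix" (3x3 intrinsics, pixels), "eye" and "rotation" of the camera in the world; the wrist camera has in their place "hand_eye" (4x4, takes a point from camera to tool coordinates, whose origin is the TCP and whose axes are the flange's). Camera axes: x right, y down, z forward; pixel columns grow to the right and rows downward; lengths in m; the calibration is good to about 2 mm. The wrist camera is an equidistant fisheye: a pixel r from the principal point sees the ray r / f radians off the axis. A picture is of the moment at which its call begins: read the wrist's pose just before it. get_calibration takes no time and is no camera call.
- order.job_done(): hands the job in; it is judged then, once.
The state is a dict: "clock": time; "joint_pos": joint angles; "joint_vel": joint speeds; "tau": joint torques, N m; "eef_pos": TCP position; "tool_rot": TCP orientation; "ft_force": force on the tool from outside, world axes, zero at the start; "ft_torque": the same for the moment, N m; "grip_width": finger opening in m; "grasp_force": force on a finger pad.
Only numpy, scipy, OpenCV 4.12 (cv2) and the standard library are available. Lean on these libraries where they do the work, as an engineer would, in place of code of your own. Each camera call takes 0.05 s, during which the arm holds its last target. There are 200 camera calls.

### The job

Someone has tugged at the locked kit drawer and jammed the combination lock on top of it. First push the drawer fully home until it clicks into its seat, then turn the dial clockwise, click by click, until its pointer rests at the raised mark on the lock case, then pull the steel shackle straight up out of the lock. Finish while still holding the shackle up in the gripper, legs down, at least 8 cm clear above the lock case, and leave the drawer shut, the dial at the mark and everything else where it is.

Things in the scene. Friction and masses are not known exactly. Their poses are not given: they have to be found in the camera images.
- cabinet: Grey steel benchtop drawer cabinet, 200 mm deep (x) by 240 mm wide (y) by 80 mm high, fixed to the bench; origin at the centre of its underside, its +x points from the drawer front to the back, +z up. The aluminium lock case lies on its top: x -97 to +13 mm, y -100 to +70 mm, its upper face 104 mm above the bench (cabinet frame); the dial axis is at x -45, y -50 mm. A yellow hex key set and a bolt stand on the cabinet top behind the lock case, x +45 mm or more
- drawer_front (a point): Middle of the drawer's front face, 55 mm above the bench; moves with the drawer; axes as the cabinet's (the face looks to -x). The plain part of the face to push on spans y -110 to +10 mm and z 20 to 70 mm; at y +38 mm a steel hasp strap, 38 mm wide, runs up the face and back over the cabinet top into the lock case, where the shackle passes through it
- drawer (a joint): How far the drawer is open, m: 0 fully home; it starts 22 to 36 mm open. Slides along the cabinet's x with about 1 N of friction; between 20 and 5 mm open a sprung ball must be overcome with about 4 to 8 N, after which the drawer snaps home and stays. While it is open the strap holds the shackle down
- dial (a joint): Angle of the combination dial, rad: 0 with the pointer at the raised mark (the lock is released there); positive is counter-clockwise from above, so it is turned clockwise to reach 0. Starts between about 0.6 and 2.5. Clicks into a notch every 0.785 rad (45 degrees) with about 0.1 N m; travel ends at -0.35 and 2.75. Within about 0.08 rad of 0 the shackle can be pulled out
- dial_grip (a point): On the dial axis at the height to grip, 132 mm above the bench. The knob is an upright bar 13 mm thick, about 44 mm long and 30 mm high (111 to 141 mm above the bench) on a round skirt 50 mm across, whose top is 111 mm above the bench: fingertips must stay above that. Site axes turn with the knob: its x runs along the bar and the pointer, the end with a small nose over the skirt and a bright line on top, is at -x; z is up
- dial_mark (a point): Raised bar 13 x 5 x 5 mm on the lock case in front of the dial, 35 mm from the dial axis towards the drawer front: the mark for the pointer; the point is the middle of its top
- shackle_grip (a point): Middle of the top bar of the loose U-shaped steel shackle (160 g): round bar 10 mm thick, running along the point's y, 146 mm above the bench when seated; the bow is 46 mm wide between leg centres, and its plane is upright, at x -45 mm of the cabinet, the middle at y +15 mm. The bar is free to grip across x; under it the bow stands 42 mm above the lock case. z up when seated
- shackle_foot (a point): Underside of the shackle between the lower ends of its two legs, 66 mm below the middle of the top bar; 80 mm above the bench when seated. The legs are out of the lock case when it has risen 24 mm
- hex_keys: Yellow hex key set, 22 x 92 x 24 mm, on the cabinet top behind the lock: leave alone; origin under its centre
- bolt_a: Steel bolt standing on its head, 34 mm high, on the cabinet top behind the lock: leave alone; origin under its centre
- ribbon_roll: Black ribbon roll, 42 mm across, 76 mm high, at the left: leave alone; origin under its centre
- dispenser_bottle: White bottle with a red nozzle, 55 mm across, 156 mm high, at the left: leave alone; origin under its centre
- board: Small green circuit board, 36 x 60 x 12 mm, flat on the bench to the left of the cabinet: leave alone; origin under its centre
Things that resemble listed ones, but are neither listed nor needed, are in the scene too. Of the things shaped like the part that bears shackle_grip, the bare steel one is meant.

How it is judged:
On the way, in this order (a step that is already met when the one before it is completed fails the run):
1. the drawer is pushed home into its detent (within 3 mm) (value of joint drawer below 0.003 m), for 0.2 s.
2. the dial is turned to the mark (within 0.12 rad) (value of joint dial between -0.12 and 0.12 rad), for 0.2 s.
3. the shackle is pulled out of the lock case, legs clear (height (world z) of shackle_foot above 0.112 m), for 0.1 s.
At the end, for the whole second after the job is handed in: Drawer within 3 mm of home, dial within 0.12 rad of the mark, the shackle held in the gripper (finger force over 1 N, not touching the cabinet, lock, dial or drawer), legs down within 0.4 rad, its lower ends more than 70 mm above the lock case's upper face, nearly still (all of step 2 and value of joint drawer below 0.003 m and height (world z) of shackle_foot above 0.174 m and angle between shackle_foot's own z axis and vertical below 0.4 rad and contact force between the fingers and shackle above 1 N and contact force between shackle and cabinet below 0.1 N and linear speed of shackle below 0.05 m/s); the arm keeps its last pose, push and grip.
It fails at once if a bystander is moved by more than 30 mm (distance of any of hex_keys, bolt_a, ribbon_roll, dispenser_bottle, board from where it was at the start of the episode above 0.03 m).
It also fails if it takes over 67 s, if anything falls off the work surface, if the arm or the gripper's body presses on something with over 40 N, if the wrist force passes 120 N, or if a joint passes its speed limit or range.

## Working session

There is one attempt and no reset: what is moved stays moved. The work goes in short steps, Python scripts to look and compute and a tool call to move; the robot and the scene stay as the last step left them, time stands still between calls to the robot, and variables do not carry over. Pictures are saved under pics/ and viewed, at most 10 in all, crops included, and the job is handed in when it is done.

Besides the shell and the picture viewer there is one more tool, called after "Request:" as name(argument=value, ...) on one line, values as JSON. apply_moves: Moves the arm, as the interface text tells. Its arguments: {"type":"object","properties":{"targets":{"type":"array","items":{"type":"array","items":{"type":"array","items":{"type":"number"}}}}},"required":["targets"]}

```bash
mkdir -p pics; ls; python3 - <<'E'
from workcell import get_obs, imaging, order
import cv2,numpy as np
for n in("scene","top"):
    p,d=imaging.camera(n); cv2.imwrite(f"pics/{n}0.png",p); np.save(f"{n}0.npy",d)
    c=imaging.get_calibration(n); print({k:np.round(v,3).tolist() for k,v in c.items()})
print(get_obs())
E
```

```text
pics
{'camera_matrix': [[616.981, 0.0, 324.048], [0.0, 616.981, 237.017], [0.0, 0.0, 1.0]], 'eye': [-0.065, 0.353, 0.786], 'rotation': [-0.475, 0.786, -0.342, 0.199]}
{'camera_matrix': [[575.854, 0.0, 309.513], [0.0, 575.854, 240.439], [0.0, 0.0, 1.0]], 'eye': [0.501, 0.026, 1.189], 'rotation': [-0.698, 0.715, -0.032, 0.029]}
{'clock': 0.1, 'joint_pos': array([-1.19495422e+00,  2.41343329e-01,  3.85377386e-03,  1.33523017e+00,
       -9.75378890e-06,  1.57079924e+00]), 'joint_vel': array([ 2.21645366e-03, -3.57198505e-04,  4.77853723e-03, -6.53371902e-04,
        5.90570188e-04,  9.35146577e-05]), 'tau': array([ 6.75065767e-04, -3.73137474e+01,  2.53009683e+01,  1.08570416e-02,
        4.14633575e-05, -7.50887438e-06]), 'eef_pos': array([ 0.1833243 , -0.46459084,  0.24749715]), 'tool_rot': array([ 9.82394556e-01,  1.86815445e-01, -1.84454557e-04, -9.43859161e-04]), 'ft_force': array([-0.86126384, -0.02405946, -0.1068651 ]), 'ft_torque': array([ 0.03062528, -0.02193962,  0.02411425]), 'grasp_force': 0.0, 'grip_width': 0.08531482654406679}
```

View pics/top0.png

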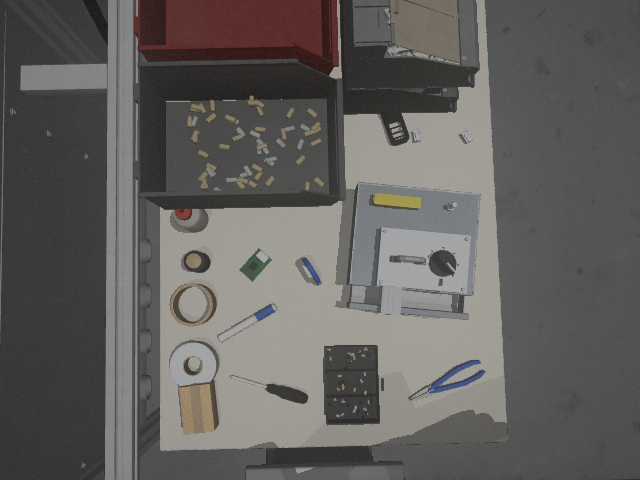

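View pics/scene0.png

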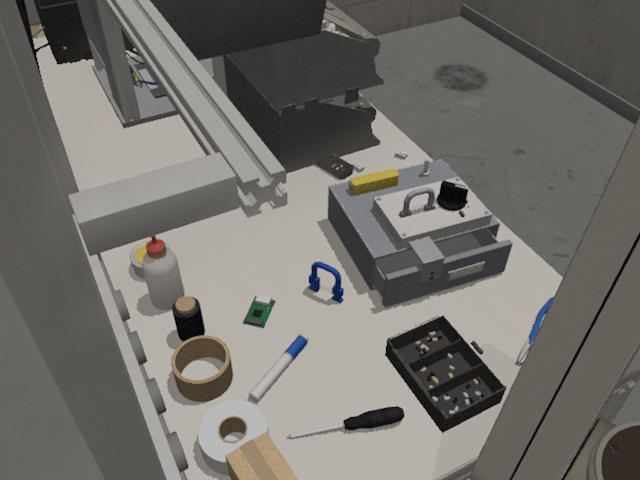

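The top view shows the cabinet at about (350–480, 183–318), the dial at (442,263) and the shackle at (407,259). The drawer is open towards the image bottom, with its front edge at row ~312. I'll enlarge this area.

```bash
python3 - <<'E'
import cv2
p=cv2.imread("pics/top0.png"); c=cv2.resize(p[175:325,330:490],None,fx=5,fy=4*1.0,interpolation=cv2.INTER_CUBIC)
c=cv2.resize(p[210:325,335:485],None,fx=5,fy=5,interpolation=cv2.INTER_CUBIC)
cv2.imwrite("pics/crop1.png",c)
E
```

```text
(no output)
```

View pics/crop1.png

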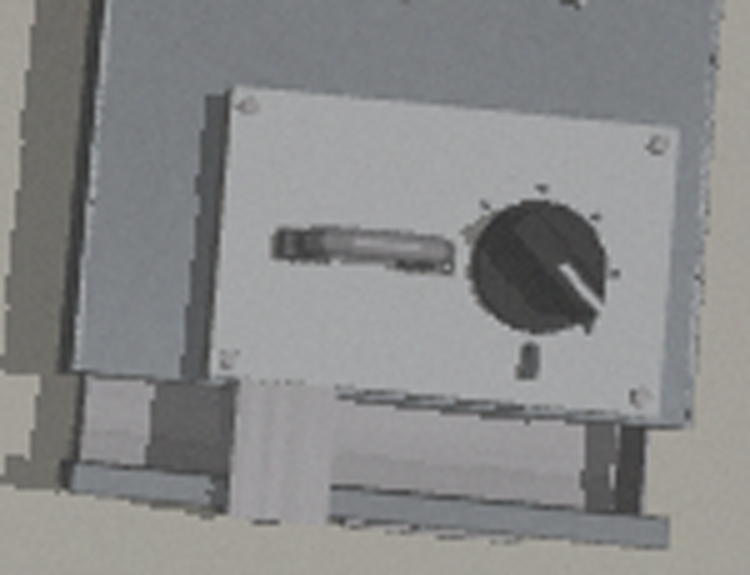

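The crop shows the lock-case corners at (232,88), (680,128), (658,415) and (210,378). The dial pointer line runs from (562,265) to (600,310), and the drawer's front edge from (65,490) to (668,547).

```bash
cat > h.py <<'E'
from workcell import get_obs, imaging, order
import cv2,numpy as np
from scipy.spatial.transform import Rotation as R
def cam(n):
    c=imaging.get_calibration(n); r=np.array(c["rotation"]); 
    M=R.from_quat(r).as_matrix() if r.size==4 else r
    return np.array(c["camera_matrix"]),np.array(c["eye"]),M
def atz(n,uv,z):
    K,e,M=cam(n); d=(M@np.linalg.inv(K)@np.c_[np.atleast_2d(uv),np.ones(len(np.atleast_2d(uv)))].T).T
    return e+d*((z-e[2])/d[:,2])[:,None]
E
cat > fit.py <<'E'
from h import *
f=lambda a:np.array(a)/5+[335,210]
P=atz("top",f([(232,88),(680,128),(658,415),(210,378)]),.104)[:,:2]
Q=np.array([(13,70),(13,-100),(-97,-100),(-97,70)])/1e3
Pc=P-P.mean(0);Qc=Q-Q.mean(0)
H=Qc.T@Pc; th=np.arctan2(H[0,1]-H[1,0],H[0,0]+H[1,1])
Rm=np.array([[np.cos(th),-np.sin(th)],[np.sin(th),np.cos(th)]]); t=P.mean(0)-Rm@Q.mean(0)
print("yaw",np.degrees(th),"t",t,"res mm",((P-(Q@Rm.T+t))*1e3).round(1).tolist())
toc=lambda w:(w[:,:2]-t)@Rm
ptr=toc(atz("top",f([(562,265),(600,310)]),.141)); print("ptr cab mm",ptr*1e3)
for v in (ptr[1]-ptr[0], ptr[1]-[-.045,-.05]):
    print("dial",np.degrees(np.arctan2(-v[1],-v[0])))
print("drawer front top edge, cab mm",toc(atz("top",f([(65,490),(668,547)]),.075))*1e3)
for n,q in dict(dial=(-45,-50),shackle=(-45,15),push=(-100,-50),origin=(0,0)).items(): print(n,Rm@np.array(q)/1e3+t)
for z in(.146,): print("shackle ends obs",atz("top",f([(272,243),(455,255)]),z)[:,:2])
print("bar exp", (Rm@np.array([-.045,.043])+t),(Rm@np.array([-.045,-.013])+t))
E
python3 fit.py
python3 - <<'E'
from workcell import imaging
c=imaging.get_calibration("wrist");import numpy as np;print({k:np.round(v,3).tolist() for k,v in c.items()})
E
```

```text
yaw -6.4184975344011175 t [ 0.5957298  -0.18395357] res mm [[-0.2, -0.1], [-0.4, -0.4], [0.9, 0.8], [-0.2, -0.3]]
ptr cab mm [[-45.6973179  -50.58443134]
 [-60.83135785 -65.47169045]]
dial 44.52902829916754
dial 44.34170892497595
drawer front top edge, cab mm [[-144.3786068   118.47070215]
 [-145.73632265 -114.1265705 ]]
dial [ 0.54542238 -0.22860963]
shackle [ 0.55268871 -0.16401705]
push [ 0.49076712 -0.22246119]
origin [ 0.5957298  -0.18395357]
shackle ends obs [[ 0.5549572  -0.1229834 ]
 [ 0.54901231 -0.1892234 ]]
bar exp [ 0.55581883 -0.13619256] [ 0.5495586  -0.19184155]
{'camera_matrix': [[371.648, 0.0, 320.303], [0.0, 371.648, 244.771], [0.0, 0.0, 1.0]], 'hand_eye': [[-0.0, -0.965, -0.264, 0.066], [1.0, -0.0, -0.0, -0.001], [-0.0, -0.264, 0.965, -0.125], [0.0, 0.0, 0.0, 1.0]]}
```

Cabinet pose fitted with residuals under 1 mm: yaw -6.4°. The dial is at about +45°, one notch away, and the drawer face is at about x -145 mm. Next I move to a standoff in front of the drawer with the gripper shut.

Request:
apply_moves(targets=[[[0.65,0.75,0,-3.5,-1],[0.65,0.75,0,-3.5,-1],[0.65,0.75,0,-3.5,-1],[0.65,0.75,0,-3.5,-1],[0.65,0.75,0,-3.5,-1],[0.65,0.75,0,-3.5,-1],[0.65,0.75,0,-3.5,-1],[0.65,0.75,0,-3.5,-1]]])

```text
clock: 0.77
eef_pos: [0.3922, -0.2233, 0.2481]
tool_rot: [0.998, -0.058, -0.0, -0.0]
ft_force: [-0.4, -0.5, 0.5]
grip_width: 0.0001
grasp_force: 0.0
```

Request:
apply_moves(targets=[[[0.1,0.15,-0.9,0,-1],[0.1,0.1,-0.9,0,-1],[0,0,-0.9,0,-1],[0,0,-0.9,0,-1],[0,0,-0.9,0,-1],[0,0,-0.15,0,-1],[0,0,0,0,-1]]])

```text
clock: 1.35
eef_pos: [0.397, -0.2137, 0.06]
tool_rot: [0.998, -0.056, -0.003, -0.002]
ft_force: [-0.4, 0.9, -0.7]
grip_width: 0.0001
grasp_force: 0.0
```

```bash
python3 - <<'E'
from h import *
p,d=imaging.camera("scene"); cv2.imwrite("pics/s1.png",cv2.resize(p[140:330,300:560],None,fx=3,fy=3)); print(get_obs()["eef_pos"])
E
```

```text
[ 0.39893417 -0.21482206  0.06209304]
```

View pics/s1.png

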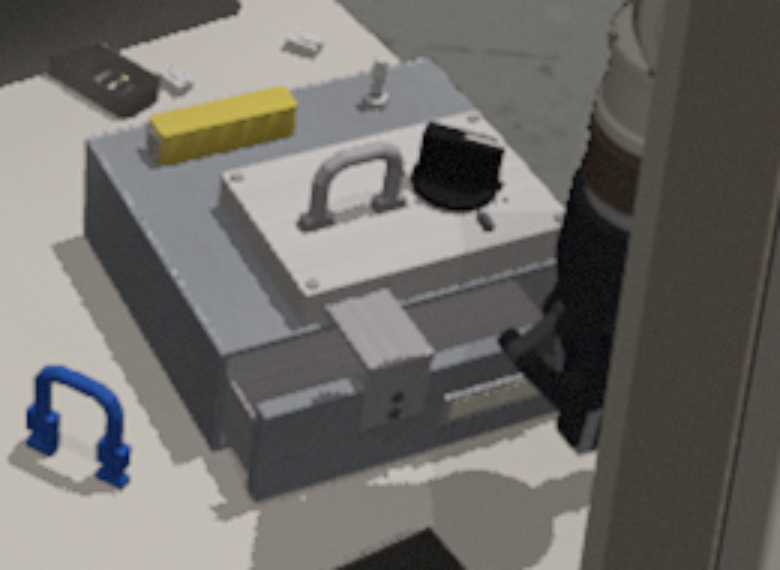

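The gripper stands in front of the drawer face, clear of the strap. I push along the cabinet's +x.

Request:
apply_moves(targets=[[[0.4,-0.045,0,0,-1],[0.3,-0.034,0,0,-1],[0.15,-0.017,0,0,-1],[0.15,-0.017,0,0,-1],[0.15,-0.017,0,0,-1],[0.15,-0.017,0,0,-1],[0.1,-0.011,0,0,-1],[0,0,0,0,-1]]])

```text
clock: 2.07
eef_pos: [0.4556, -0.2215, 0.0624]
tool_rot: [0.998, -0.056, -0.0, 0.0]
ft_force: [-1.5, -0.3, -0.2]
grip_width: 0.0002
grasp_force: 0.5
```

Request:
apply_moves(targets=[[[0.15,-0.017,0,0,-1],[0.15,-0.017,0,0,-1],[0.1,-0.011,0,0,-1],[0.1,-0.011,0,0,-1],[0,0,0,0,-1]]])

```text
clock: 2.48
eef_pos: [0.4697, -0.2228, 0.0612]
tool_rot: [0.998, -0.057, -0.006, -0.0]
ft_force: [-14.8, 0.8, 10.8]
grip_width: -0.0001
grasp_force: 7.5
```

```bash
python3 - <<'E'
from h import *
s=get_obs(); print(s["eef_pos"],s["ft_force"])
p,d=imaging.camera("scene"); cv2.imwrite("pics/s2.png",cv2.resize(p[140:330,300:560],None,fx=3,fy=3)); 
E
```

```text
[ 0.46969709 -0.22276286  0.06123518] [-14.75709473   0.78910099  10.81796423]
```

View pics/s2.png

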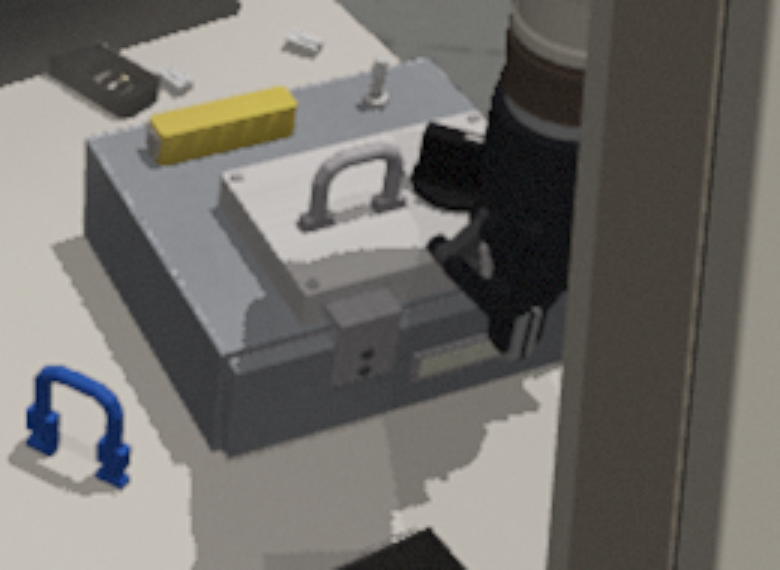

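The drawer looks home: only a thin seam remains between the front and the cabinet. I give one slight extra push to confirm, then back off and rise.

Request:
apply_moves(targets=[[[0.1,-0.011,0.08,0,-1],[0,0,0,0,-1],[0,0,0,0,-1]]])

```text
clock: 2.78
eef_pos: [0.4697, -0.2225, 0.0618]
tool_rot: [0.998, -0.057, -0.01, -0.001]
ft_force: [-18.4, -1.8, -0.1]
grip_width: -0.0001
grasp_force: 8.9
```

Request:
apply_moves(targets=[[[-0.4,0.045,0,0,-1],[-0.6,0.067,0,0,-1],[-0.3,0.03,0.8,0,-1],[0,0,0.95,0,-1],[0,0,0.95,0,-1],[0,0,0.95,0,-1],[0,0,0,0,-0.3],[0,0,0,0,-0.3]]])

```text
clock: 3.45
eef_pos: [0.4299, -0.2193, 0.2144]
tool_rot: [0.998, -0.056, 0.004, 0.001]
ft_force: [-0.7, 0.6, 0.0]
grip_width: 0.0229
grasp_force: 0.0
```

```bash
python3 - <<'E'
from h import *
s=get_obs(); print(s["eef_pos"],s["ft_force"],s["grip_width"],s["tool_rot"])
p,d=imaging.camera("top"); cv2.imwrite("pics/t3.png",cv2.resize(p[210:325,335:485],None,fx=5,fy=5,interpolation=cv2.INTER_CUBIC)); 
E
```

```text
[ 0.42987027 -0.21930308  0.21443464] [-0.6612987   0.62465071  0.04413777] 0.02292396677601649 [ 0.99840593 -0.05629768  0.00380496  0.00130397]
```

View pics/t3.png

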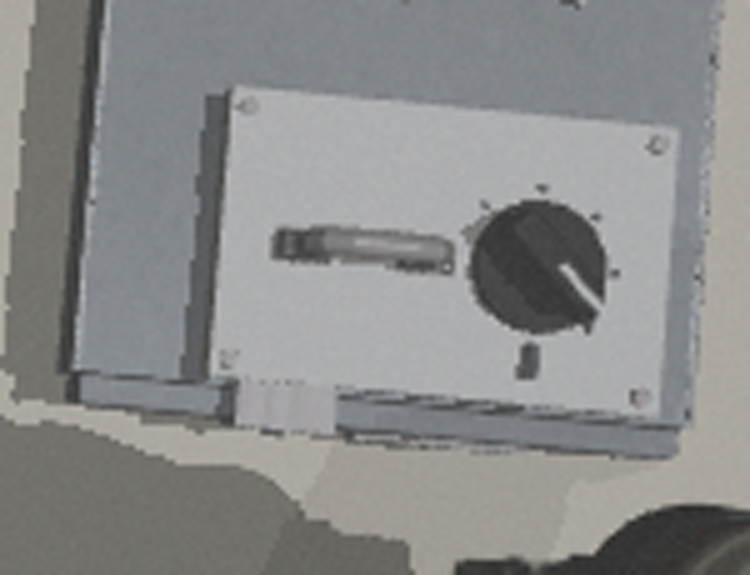

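The drawer is shut at its seat and the dial pointer is unchanged at 45°. I move above the dial and turn the jaws across the bar.

Request:
apply_moves(targets=[[[0.48,-0.04,0,6.4,-0.3],[0.48,-0.04,0,6.4,-0.3],[0.48,-0.04,0,6.4,-0.3],[0.48,-0.04,0,6.4,-0.3],[0.48,-0.04,0,6.4,-0.3],[0.48,-0.04,0,6.4,-0.3],[0,0,0,6.4,-0.3],[0,0,0,0,-0.3]]])

```text
clock: 4.17
eef_pos: [0.5427, -0.2274, 0.2083]
tool_rot: [0.944, 0.33, -0.002, -0.002]
ft_force: [-0.2, -0.3, -0.7]
grip_width: 0.0301
grasp_force: 0.0
```

Request:
apply_moves(targets=[[[0.05,-0.02,-0.6,0,-0.3],[0,0,-0.6,0,-0.3],[0,0,-0.45,0,-0.3],[0,0,-0.15,0,-0.3],[0,0,0,0,-0.3],[0,0,0,0,-0.3]]])

```text
clock: 4.67
eef_pos: [0.5442, -0.2287, 0.1392]
tool_rot: [0.945, 0.328, -0.0, -0.0]
ft_force: [0.1, 0.7, -0.6]
grip_width: 0.0296
grasp_force: 0.0
```

Request:
apply_moves(targets=[[[0.02,0,-0.12,0,-0.3],[0,0,0,0,-1],[0,0,0,0,-1],[0,0,0,0,-1],[0,0,0,0,-1]]])

```text
clock: 5.08
eef_pos: [0.5466, -0.2298, 0.1357]
tool_rot: [0.945, 0.328, 0.001, 0.001]
ft_force: [2.3, -3.3, 0.3]
grip_width: 0.0118
grasp_force: 61.7
```

The knob is gripped. I turn it clockwise by 45°.

Request:
apply_moves(targets=[[[0,0,0,-5.6,-1],[0,0,0,-5.6,-1],[0,0,0,-5.6,-1],[0,0,0,-5.6,-1],[0,0,0,-5.6,-1],[0,0,0,-5.6,-1],[0,0,0,-5.6,-1],[0,0,0,-5.6,-1]]])

```text
clock: 5.75
eef_pos: [0.5465, -0.2292, 0.1357]
tool_rot: [0.998, -0.059, 0.001, 0.0]
ft_force: [2.4, -2.5, 0.9]
grip_width: 0.0117
grasp_force: 61.8
```

Request:
apply_moves(targets=[[[0,0,0,0,-1],[0,0,0,0,-1],[0,0,0,0,-1],[0,0,0,0,-1]]])

```text
clock: 6.08
eef_pos: [0.5465, -0.2292, 0.1357]
tool_rot: [0.998, -0.056, 0.001, 0.0]
ft_force: [3.5, -2.7, 4.1]
grip_width: 0.0118
grasp_force: 62.1
```

Request:
apply_moves(targets=[[[0,0,0,0,-0.3],[0,0,0,0,-0.3],[0,0,0.5,0,-0.3],[0,0,0.9,0,-0.3],[0,0,0.9,0,-0.3],[-0.95,0.1,0,0,-0.3],[-0.95,0.1,0,0,-0.3],[-0.95,0.1,0,0,-0.3]]])

```text
clock: 6.75
eef_pos: [0.4299, -0.2161, 0.2264]
tool_rot: [0.998, -0.056, -0.001, -0.0]
ft_force: [-0.1, -1.2, 0.2]
grip_width: 0.03
grasp_force: 0.0
```

```bash
python3 - <<'E'
from h import *
s=get_obs(); print(s["eef_pos"],s["ft_force"],s["grip_width"],s["tool_rot"])
p,d=imaging.camera("top"); cv2.imwrite("pics/t4.png",cv2.resize(p[210:325,335:485],None,fx=5,fy=5,interpolation=cv2.INTER_CUBIC)); 
E
```

```text
[ 0.4299012  -0.2161142   0.22639917] [-0.13482378 -1.24808745  0.22126563] 0.030035236632239597 [ 9.98446931e-01 -5.57048653e-02 -7.46440995e-04 -3.69767831e-04]
```

View pics/t4.png

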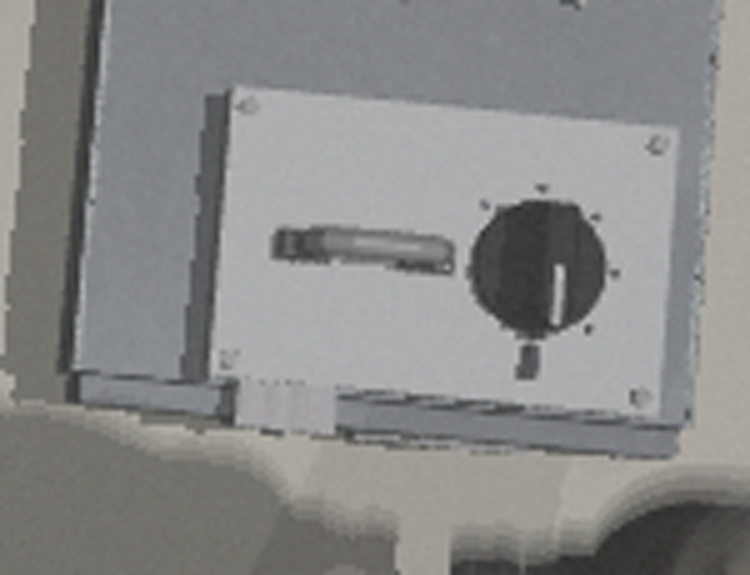

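The pointer now lines up with the mark: the line is at (558,265–322) and the mark at (528,360), with the bar parallel to the case edge to within about 2°. Next is the shackle.

Request:
apply_moves(targets=[[[0.4,0.16,0,6.9,-0.1],[0.4,0.16,0,6.9,-0.1],[0.4,0.16,0,6.9,-0.1],[0.4,0.16,0,6.9,-0.1],[0.4,0.16,0,6.9,-0.1],[0.4,0.16,0,6.9,-0.1],[0.4,0.16,0,6.9,-0.1],[0.25,0.16,0,6.9,-0.1]]])

```text
clock: 7.47
eef_pos: [0.5538, -0.1646, 0.2254]
tool_rot: [0.909, 0.416, -0.001, -0.001]
ft_force: [-0.6, -0.8, -0.2]
grip_width: 0.0382
grasp_force: 0.0
```

Request:
apply_moves(targets=[[[0,0,0,6.9,-0.1],[0,0,0,6.9,-0.1],[0,0,0,6.9,-0.1],[0,0,0,6.9,-0.1],[0,0,0,7.0,-0.1],[0,0,0,0,-0.1],[0,0,0,0,-0.1]]])

```text
clock: 8.05
eef_pos: [0.5527, -0.1652, 0.2258]
tool_rot: [0.748, 0.664, -0.001, -0.001]
ft_force: [-0.2, 0.6, -0.7]
grip_width: 0.0384
grasp_force: 0.0
```

Request:
apply_moves(targets=[[[0,0.03,-0.6,0.4,-0.1],[0,0,-0.6,0,-0.1],[0,0,-0.5,0,-0.1],[0,0,-0.3,0,-0.1],[0,0,0,0,-0.1],[0,0,0,0,-0.1],[0,0,0,0,-0.1]]])

```text
clock: 8.63
eef_pos: [0.554, -0.1645, 0.1476]
tool_rot: [0.745, 0.667, 0.0, 0.0]
ft_force: [-0.1, 0.7, 0.4]
grip_width: 0.0386
grasp_force: 0.0
```

Request:
apply_moves(targets=[[[0,0,-0.03,0,-1],[0,0,0,0,-1],[0,0,0,0,-1],[0,0,0,0,-1],[0,0,0,0,-1]]])

```text
clock: 9.05
eef_pos: [0.5542, -0.1646, 0.1466]
tool_rot: [0.745, 0.667, 0.001, 0.001]
ft_force: [0.0, -0.6, 4.8]
grip_width: 0.0081
grasp_force: 58.7
```

The bar is gripped. I pull it up gently first.

Request:
apply_moves(targets=[[[0,0,0.15,0,-1],[0,0,0.15,0,-1],[0,0,0.15,0,-1],[0,0,0.15,0,-1],[0,0,0,0,-1]]])

```text
clock: 9.47
eef_pos: [0.5542, -0.1646, 0.1711]
tool_rot: [0.745, 0.667, 0.001, 0.001]
ft_force: [0.6, -0.2, -1.5]
grip_width: 0.0078
grasp_force: 58.6
```

It came free. I raise it to the final height.

Request:
apply_moves(targets=[[[0,0,0.4,0,-1],[0,0,0.4,0,-1],[0,0,0.4,0,-1],[0,0,0.4,0,-1],[0,0,0.4,0,-1],[0,0,0.4,0,-1],[0,0,0.3,0,-1],[0,0,0,0,-1]]])

```text
clock: 10.13
eef_pos: [0.5547, -0.1648, 0.2805]
tool_rot: [0.745, 0.667, 0.001, 0.002]
ft_force: [0.8, -1.0, -2.0]
grip_width: 0.0081
grasp_force: 58.6
```

Request:
apply_moves(targets=[[[0,0,0,0,-1],[0,0,0,0,-1],[0,0,0,0,-1],[0,0,0,0,-1],[0,0,0,0,-1],[0,0,0,0,-1]]])

```text
clock: 10.63
eef_pos: [0.5533, -0.1644, 0.2769]
tool_rot: [0.745, 0.667, -0.0, -0.0]
ft_force: [0.3, 0.3, -2.5]
grip_width: 0.0084
grasp_force: 58.6
```

```bash
python3 - <<'E'
from h import *
p,d=imaging.camera("scene"); cv2.imwrite("pics/s5.png",cv2.resize(p[90:330,300:560],None,fx=2.5,fy=2.5))
E
```

```text
(no output)
```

View pics/s5.png

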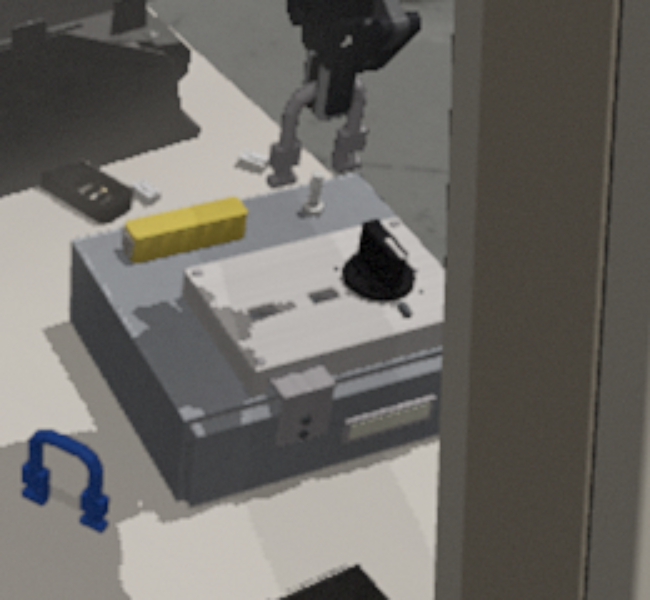

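The shackle is held legs down, well above the lock, with its legs at (280,175) and (350,165). The drawer is shut, the dial points at the mark, and the bystanders are in place.

```bash
python3 -c "
from workcell import order; print(order.job_done())"
```

```text
the job is handed in; nothing more can be done
None
```

The job is handed in, with no verdict shown: drawer pushed home, dial turned one click clockwise to the mark, and shackle held legs down about 10 cm above the lock case at 10.6 s.

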